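# Find the released cooler lid by touch and push it open

### The arm

A 6-joint arm with a two-finger parallel gripper is mounted at the origin on the work surface; the furniture and walls round the work are solid. World frame = base frame: x ahead of the robot, y to its left, z up, the work surface at z = 0. Lengths are in m, angles in rad, forces in N, time in s.
With the tool pointing down it reaches from about 0.35 to 0.875 m from the base axis. Payload 4.2 kg.
Tool frame: the origin (TCP) lies midway between the tips of the shut fingers; the grasp point (between the pads) lies 19 mm behind it; z points along the fingers, y is the line along which they close (so a half turn about z gives the same grasp; the last joint's range is limited). The gripper opens to 87 mm and grips with 3 to 60 N. Pads are 19 mm wide; open, the fingers measure 117 mm over their backs; the gripper's body (75 mm by 190 mm) begins 51 mm behind the grasp point.
Start: joints at [1.544, 0.385, 0.008, 0, -1.194, -0.259], TCP at [0.176, 0.6, 0.223] pointing down, gripper open.
Joint ranges: [-3.14, 3.14], [-1.21, 2.06], [-1.07, 1.41], [-3.16, 2.05], [-2.99, -0.16], [-3.1, 3.1]. Speed limits (rad/s): [2.79, 2.79, 3.14, 3.14, 3.14, 3.14].

### API

Orientations are given as a rotation vector (axis times angle).
In Python, from cell import bot, grab_frame gives the robot as it stands (bot), with the cameras as plain functions.
- The arm moves only by the tool inch_along, called after ">>>" by a JSON object that holds its "name" and its "arguments". Schema: {"type":"object","properties":{"steps":{"type":"object","properties":{"motion":{"type":"array","items":{"type":"array","items":{"type":"number"},"minItems":6,"maxItems":6},"minItems":1,"maxItems":10}},"additionalProperties":false,"required":["motion"]},"aperture":{"type":"number"},"only":{"type":"string"},"quiet":{"type":"boolean"},"lines":{"type":"string"}},"required":["steps"],"additionalProperties":false}. steps is an object whose key "motion" holds a list of rows, 1 to 10 of them, each of 6 numbers: dx, dy, dz in normalised numbers (1 is 0.6 m), then a rotation vector rx, ry, rz in normalised numbers (1 is pi rad); each row is the pose to reach, as a shift and turn from the pose commanded when the call began, along the tool's axes at that moment; what a row does not reach only later rows make up. A row lasts 1/10 s, in which the tool goes at most 0.05 m and 0.15 rad, less where a joint would pass 70% of its speed; a pose out of reach is approached as far as the arm can. aperture is the finger opening in m, set as the call begins (left out keeps the last). The fingers move at their own pace and stop on an object; the grip force is fixed at half the most. Time passes only in rows, so rows that do not move let the fingers close. The tool returns the time, the measured TCP pose, the force, the opening and the grip force at its end. only (a regular expression) keeps the lines of the reply that match it, lines (a string "A,B") keeps lines A to B, and quiet returns only ok. Input that does not fit is refused with a message, and nothing moves.
- bot.sense(): the state, without advancing time (a new reading comes with each control period).
- grab_frame(name): name is "scene" or "top" or "wrist"; returns a dict with "color" (480x640x3 uint8, blue, green, red), "camera_matrix" (3x3 intrinsics, pixels), "world_to_cam" (4x4, takes a point from world to camera coordinates). Camera axes: x right, y down, z forward; pixel columns grow to the right and rows downward; lengths in m; the calibration is good to about 2 mm. The wrist camera is an equidistant fisheye: a pixel r from the principal point sees the ray r / f radians off the axis. A picture is of the moment at which its call begins. There is no depth.
- bot.finish_job(): hands the job in; it is judged then, once.
The state is a dict: "clock": time; "joint_positions": joint angles; "joint_vel": joint speeds; "tau": joint torques, N m; "eef_pos": TCP position; "eef_rot": TCP orientation; "force": force on the tool from outside, world axes, zero at the start; "wrist_torque": the same for the moment, N m; "width": finger opening in m; "grip_force": force on a finger pad.
Only numpy, scipy, OpenCV 4.12 (cv2) and the standard library are available. Lean on these libraries where they do the work, as an engineer would, in place of code of your own. Each camera call takes 0.05 s, during which the arm holds its last target. There are 200 camera calls.

### The job

The reagent cooler's display is dead, but it has unlocked the lid of one of its four bays; all four lids look equally shut. Press the black ribbed heel of one lid after another until you find the one that rocks, then push that lid up and over until it stands back against its stop, past upright, so that the vials under it can be reached. Work with the fingertips only, pick nothing up, and leave the things on the bench where they stand.

Things in the scene. Friction and masses are not known exactly. Their poses are not given: they have to be found in the camera images.
- cooler: white reagent cooler, 134 (x) x 332 (y) x 85 (z) mm, fixed. Origin: centre of its underside. x points from its front (dark display, towards the robot) to its back, y to the left seen from the front, z up. In its top lie four identical blue-grey lids in a row along y, 78 mm apart, flush with the rim: 108 (x) x 76 (y) x 7 mm, top face 85 mm up, pale label in front, black ribbed heel at the back
- heel_1 (a point): point on the top face of the leftmost lid (seen from the front), on its ribbed heel, midway across, 30 mm behind its pins; fixed to the cooler, it does not sink with the lid. Axes as the cooler's. Every lid turns on pins along y, 8 mm behind the cooler's middle and 80.5 mm above the bench; 62 mm of lid lie in front of the pins, 46 mm (the heel) behind
- heel_2 (a point): the same point on the second lid from the left. Three lids are locked and do not give at all. The heel of the unlocked one sinks into its bay under 2 to 6 N while its front edge rises; pressing in front of the pins moves none. A fingertip that reaches 10 mm either side of its middle, pressed 34 mm down here, tips the lid by about 65 degrees
- heel_3 (a point): the same point on the third lid from the left. The well under a heel is free down to 14 mm above the bench; its back wall stands 46 mm behind the pins. In the front half of each bay stand two vials, up to 69 mm above the bench
- heel_4 (a point): the same point on the rightmost lid
- lid (a joint): tilt of the one unlocked lid, rad: 0 shut, growing as its heel sinks and its front edge rises; 1.57 upright, 1.8 back against its stop. The hinge is stiff (about 0.05 N m of friction): the lid stays at whatever tilt it is left. Which of the four lids it is differs from start to start
- timer: white bench timer, 58 x 62 x 18 mm, loose; origin at the centre of its underside
- immersion_oil: brown dropper bottle with a red cap, 28 mm across, 83 mm high, loose and easily knocked over; origin at the centre of its underside
- slide_pack: pale carton of glass slides, 76 x 26 x 22 mm, loose; origin at the centre of its underside

How it is judged:
By the outcome, as a careful person would: the job done as asked, in the order asked, and still so for the second after the job is handed in, with the robot touching nothing.
It also fails if it takes over 48 s, if anything falls off the work surface, if the arm or the gripper's body presses on something with over 40 N, if the wrist force passes 120 N, or if a joint passes its speed limit or range.

## Working session

There is one attempt and no reset: what is moved stays moved. The work goes in short steps, Python scripts to look and compute and a tool call to move; the robot and the scene stay as the last step left them, time stands still between calls to the robot, and variables do not carry over. Pictures are saved under pics/ and viewed, at most 10 in all, crops included, and the job is handed in when it is done.

```bash
ls; mkdir -p pics
```

Run:
```python
from cell import bot, grab_frame
import cv2
s=bot.sense(); print({k:s[k] for k in('clock','eef_pos','eef_rot','force','width')})
for n in('scene','top'):
    f=grab_frame(n); cv2.imwrite(f'pics/{n}0.png',f['color']); print(n,f['camera_matrix'],f['world_to_cam'])
```

```text
cell.py
pics
{'clock': 0.0, 'eef_pos': array([0.17602523, 0.59904958, 0.22146491]), 'eef_rot': array([ 3.10735659e+00, -4.47405263e-01, -3.68224342e-04]), 'force': array([-0.79924684,  0.74308854, -0.0197339 ]), 'width': 0.0868217576345034}
scene [[544.66865179   0.         318.1270858 ]
 [  0.         544.66865179 240.0517461 ]
 [  0.           0.           1.        ]] [[ 0.45599366 -0.88989751  0.01233733 -0.07911422]
 [-0.60342909 -0.319334   -0.73068401  0.40893334]
 [ 0.65417361  0.32574257 -0.68260433  0.75828906]
 [ 0.          0.          0.          1.        ]]
top [[470.17189888   0.         325.55083335]
 [  0.         470.17189888 224.08605629]
 [  0.           0.           1.        ]] [[ 0.12071703 -0.9926756   0.00474949  0.12451372]
 [-0.96695275 -0.11866858 -0.22565492  0.50504356]
 [ 0.22456575  0.02264786 -0.97419572  1.05392106]
 [ 0.          0.          0.          1.        ]]
```

View pics/top0.png

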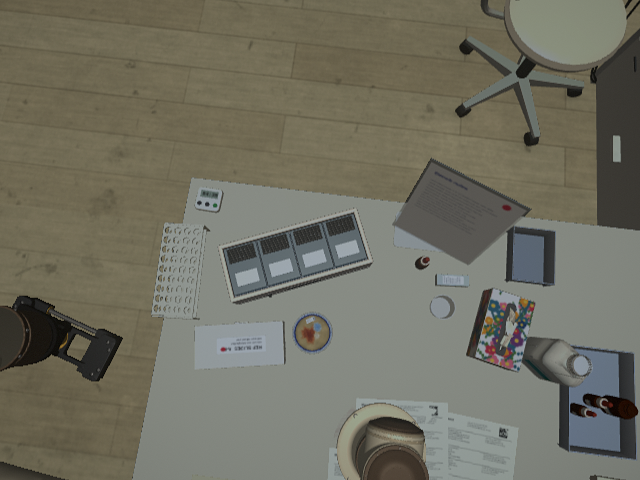

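View pics/scene0.png

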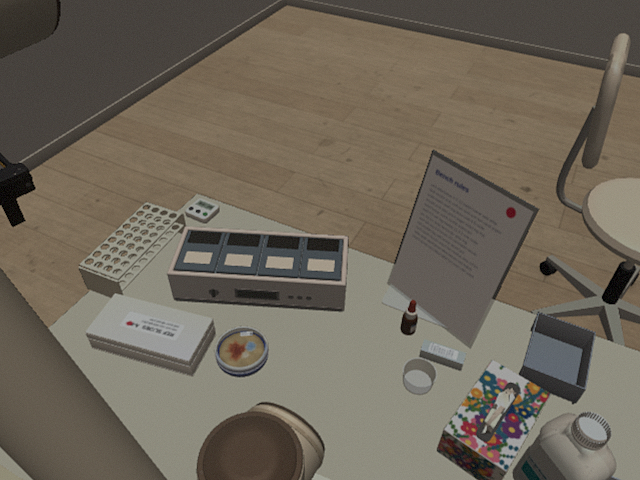

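The top view shows the cooler with its top rim at about (220,246), (358,210), (371,262) and (233,301), heels at the back. The oil bottle is near (423,262). The sign stands to the right, behind the bottle. I'll enlarge the cooler.

Run:
```python
import cv2
a=cv2.imread('pics/top0.png')[190:320,205:395]
cv2.imwrite('pics/topc.png',cv2.resize(a,None,fx=4,fy=4,interpolation=cv2.INTER_CUBIC))
```

```text
(no output)
```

View pics/topc.png

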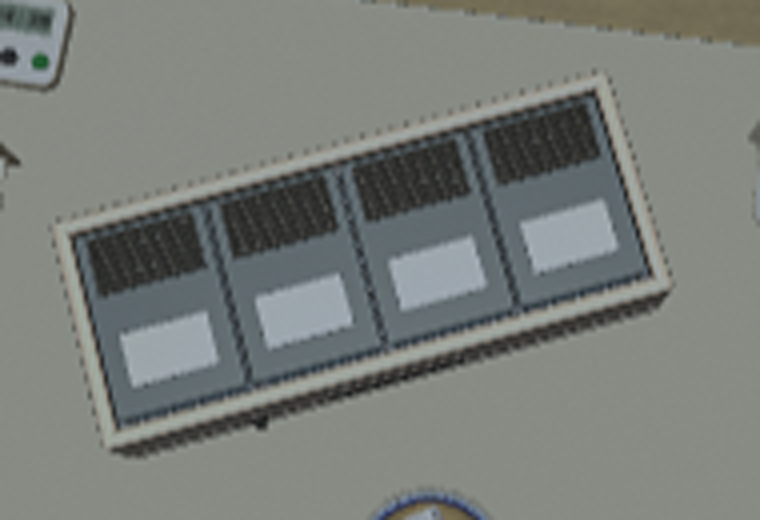

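Enlarged crop: rim corners at crop (54,225), (605,75), (670,285) and (112,445), at 4x with offset (205,190). I'll fit the cooler pose and triangulate the sign.

Create h.py:
```python
import numpy as np, cv2
from scipy.optimize import least_squares
from scipy.spatial.transform import Rotation as R
K={'scene':np.array([[544.66865179,0,318.1270858],[0,544.66865179,240.0517461],[0,0,1]]),'top':np.array([[470.17189888,0,325.55083335],[0,470.17189888,224.08605629],[0,0,1]])}
W={'scene':np.array([[0.45599366,-0.88989751,0.01233733,-0.07911422],[-0.60342909,-0.319334,-0.73068401,0.40893334],[0.65417361,0.32574257,-0.68260433,0.75828906]]),
'top':np.array([[0.12071703,-0.9926756,0.00474949,0.12451372],[-0.96695275,-0.11866858,-0.22565492,0.50504356],[0.22456575,0.02264786,-0.97419572,1.05392106]])}
def proj(n,p):
    q=np.atleast_2d(p)@W[n][:,:3].T+W[n][:,3]; q=q@K[n].T; return q[:,:2]/q[:,2:]
```

Run:
```python
from h import *
C=np.array([[.067,.166],[.067,-.166],[-.067,-.166],[-.067,.166]])
def cor(v):
    c,s=np.cos(v[2]),np.sin(v[2]); return np.c_[C@np.array([[c,s],[-s,c]])+v[:2],np.full(4,.085)]
t=np.array([[54,225],[605,75],[670,285],[112,445]])/4+[205,190]-.4
s=np.array([[185,229],[349,237],[346,281],[170,273]])
for w,o in((('top',),0),(('scene',),0),(('top','scene'),0)):
    f=lambda v:np.concatenate([(proj(n,cor(v))-(t if n=='top' else s)).ravel() for n in w])
    r=least_squares(f,[.5,.2,0]); print(w,r.x,np.round(r.fun,1))
for n,a,b in(('TL',(433,152),(432,160)),('TR',(535,210),(527,210)),('BR',(472,345),(468,264)),('BL',(388,287),(394,222)),('oilcap',(413,301),(421,258))):
    X=cv2.triangulatePoints(K['scene']@W['scene'],K['top']@W['top'],np.array(a,float),np.array(b,float)); X=(X[:3]/X[3]).ravel()
    print(n,X.round(3),proj('top',X).round(0),proj('scene',X).round(0))
```

```text
('top',) [0.40391745 0.24412721 0.40021541] [-0.9 -0.7  0.9 -1.8  1.8  0.7 -1.7  1.5]
('scene',) [0.40536155 0.24029521 0.41604548] [-0.3 -2.9  0.4 -3.   2.3  2.6 -2.5  1.4]
('top', 'scene') [0.4048792  0.24203174 0.40696999] [ 0.  -0.5  1.5 -2.5  2.8 -0.2 -0.4  1.6 -0.6 -3.5 -0.2 -2.6  1.   3.1
 -3.5  0.6]
TL [ 0.583 -0.008  0.29 ] [[432. 160.]] [[433. 152.]]
TR [ 0.507 -0.195  0.288] [[528. 210.]] [[534. 210.]]
BR [ 0.443 -0.172  0.009] [[469. 263.]] [[471. 345.]]
BL [ 0.528  0.018 -0.016] [[393. 222.]] [[389. 287.]]
oilcap [ 0.435 -0.05   0.071] [[424. 257.]] [[410. 302.]]
```

Create go.py:
```python
import sys
from h import *
from cell import bot, grab_frame
# target in cooler frame: x y z(bench), mm -> shift in tool axes
P=(.4045,.2425,.406)
x,y,z=[float(a)/1000 for a in sys.argv[1:4]]
c,s=np.cos(P[2]),np.sin(P[2])
Rc=np.array([[c,-s,0],[s,c,0],[0,0,1]])
T=Rc@[x,y,z]+[P[0],P[1],0]
S=bot.sense(); Rt=R.from_rotvec(S['eef_rot'])
G=R.from_matrix(Rc@np.diag([1,-1,-1]))
print('t',S['clock'],'target',T.round(4),'now(cooler)',((Rc.T@(S['eef_pos']-[P[0],P[1],0]))*1000).round(1),'F',S['force'].round(2),'M',S['wrist_torque'].round(2))
print('shift',Rt.inv().apply(T-S['eef_pos']).round(4),'rot',(Rt.inv()*G).as_rotvec().round(4))
```

```bash
python3 go.py 38 117 110
```

```text
t 0.1 target [0.3932 0.365  0.11  ] now(cooler) [-69.  417.9 221.6] F [ 1.02 -0.1   0.26] M [-0.08  0.   -0.04]
shift [0.2744 0.1632 0.1119] rot [ 1.900e-03  5.000e-04 -6.919e-01]
```

Units first: shifts go in shares of 0.6 m and turns go in shares of pi rad. So 0.274 m / 0.6 = 0.4567, 0.24 m / 0.6 = 0.4, -0.69 rad / 3.1416 = -0.2196.

>>> {"name": "inch_along", "arguments": {"steps": {"motion": [[0.0567, 0.0333, 0.0167, 0, 0, -0.0286], [0.1167, 0.07, 0.04, 0, 0, -0.0573], [0.1733, 0.1033, 0.06, 0, 0, -0.0859], [0.23, 0.1367, 0.08, 0, 0, -0.1146], [0.2867, 0.17, 0.1, 0, 0, -0.1401], [0.3433, 0.2033, 0.1167, 0, 0, -0.1655], [0.4, 0.2383, 0.1333, 0, 0, -0.191], [0.4567, 0.2717, 0.15, 0, 0, -0.2196], [0.4567, 0.2717, 0.15, 0, 0, -0.2203], [0.4567, 0.2717, 0.15, 0, 0, -0.2203]]}, "aperture": 0}}

```text
clock: 1.1
eef_pos: [0.3935, 0.3652, 0.1321]
eef_rot: [3.077, 0.63, -0.001]
force: [-0.2, 1.1, -1.4]
width: 0.0148
grip_force: 0.0
```

```bash
python3 go.py 38 117 110
```

Run:
```python
from cell import bot, grab_frame
import cv2
f=grab_frame('wrist'); cv2.imwrite('pics/w1.png',f['color'])
f=grab_frame('top'); cv2.imwrite('pics/t1.png',cv2.resize(f['color'][160:330,190:420],None,fx=3,fy=3,interpolation=2))
```

```text
t 1.1 target [0.3932 0.365  0.11  ] now(cooler) [ 38.3 117.1 132.1] F [-0.2   1.12 -1.43] M [-0.05 -0.05  0.04]
shift [-0.0003  0.      0.0221] rot [ 0.0005  0.0008 -0.0022]
```

View pics/w1.png

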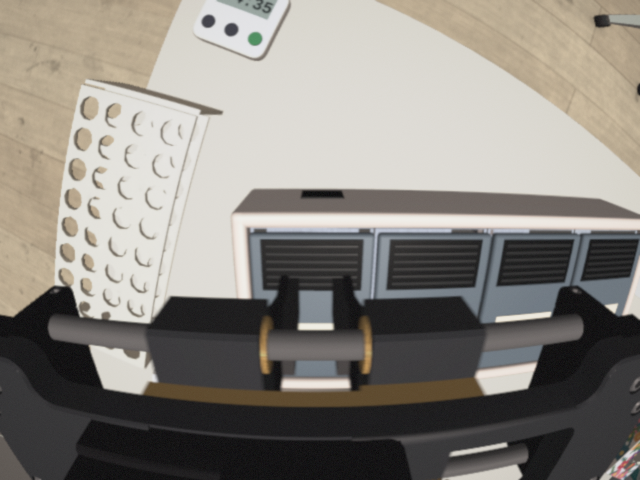

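The wrist view shows the fingers centred across the leftmost lid, with the heel at (310,265) beside them and still closing. Next I descend and press.

In the tool's units: 0.048 m / 0.6 = 0.08, 0.046 m / 0.6 = 0.0767.

>>> {"name": "inch_along", "arguments": {"steps": {"motion": [[0, 0, 0.0333, 0, 0, 0], [0, 0, 0.0617, 0, 0, 0], [0, 0, 0.0683, 0, 0, 0], [0, 0, 0.0733, 0, 0, 0], [0, 0, 0.0767, 0, 0, 0], [0, 0, 0.08, 0, 0, 0], [0, 0, 0.08, 0, 0, 0]]}, "aperture": 0}}

```text
clock: 1.9
eef_pos: [0.3934, 0.3668, 0.0855]
eef_rot: [-3.075, -0.634, -0.002]
force: [-1.8, 0.1, 2.7]
width: 0.0003
grip_force: 1.4
```

```bash
python3 go.py 38 117 85
```

```text
t 1.9 target [0.3932 0.365  0.085 ] now(cooler) [ 38.9 118.5  85.5] F [-1.8  0.1  2.7] M [ 0.14  0.37 -0.  ]
shift [-0.0009  0.0015  0.0005] rot [-0.0011 -0.0017  0.0006]
```

In the tool's units: 0.006 m / 0.6 = 0.01, 0.004 m / 0.6 = 0.0067.

>>> {"name": "inch_along", "arguments": {"steps": {"motion": [[0, 0, 0.0033, 0, 0, 0], [0, 0, 0.0067, 0, 0, 0], [0, 0, 0.01, 0, 0, 0], [0, 0, 0.01, 0, 0, 0]]}}}

```text
clock: 2.3
eef_pos: [0.3934, 0.3668, 0.0852]
eef_rot: [-3.075, -0.637, -0.005]
force: [-12.2, -6.9, 36.1]
width: 0.0006
grip_force: 18.0
```

```bash
python3 go.py 38 117 85
```

```text
t 2.3 target [0.3932 0.365  0.085 ] now(cooler) [ 39.  118.6  85.2] F [-12.2   -6.86  36.09] M [-1.89  3.95  0.03]
shift [-0.001   0.0016  0.0002] rot [-0.0006 -0.0034  0.0028]
```

Lid 1 is locked: 36 N and it did not sink. On to lid 2.

In the tool's units: 0.078 m / 0.6 = 0.13, 0.05 m / 0.6 = 0.0833.

>>> {"name": "inch_along", "arguments": {"steps": {"motion": [[0, 0, -0.0367, 0, 0, 0], [0, 0.0333, -0.0367, 0, 0, 0], [0, 0.0833, -0.0367, 0, 0, 0], [0, 0.13, -0.0367, 0, 0, 0], [0, 0.13, -0.03, 0, 0, 0], [0, 0.13, -0.0167, 0, 0, 0], [0, 0.13, -0.01, 0, 0, 0], [0, 0.13, -0.005, 0, 0, 0], [0, 0.13, -0.0017, 0, 0, 0], [0, 0.13, -0.0017, 0, 0, 0]]}}}

```text
clock: 3.3
eef_pos: [0.4239, 0.2946, 0.0852]
eef_rot: [3.073, 0.64, 0.002]
force: [-12.1, -7.2, 39.3]
width: 0.0005
grip_force: 19.4
```

```bash
python3 go.py 38 39 85
```

```text
t 3.3 target [0.424  0.2933 0.085 ] now(cooler) [38.4 40.2 85.2] F [-12.14  -7.15  39.32] M [-2.47  3.59  0.02]
shift [-0.0004  0.0012  0.0002] rot [ 0.0027 -0.0005  0.0044]
```

Lid 2 is locked too. Lid 3 next.

In the tool's units: 0.079 m / 0.6 = 0.1317, -0.003 m / 0.6 = -0.005.

>>> {"name": "inch_along", "arguments": {"steps": {"motion": [[0, 0, -0.0367, 0, 0, 0], [0, 0.0333, -0.0367, 0, 0, 0], [0, 0.0833, -0.0367, 0, 0, 0], [0, 0.1317, -0.0367, 0, 0, 0], [0, 0.1317, -0.03, 0, 0, 0], [0, 0.1317, -0.0167, 0, 0, 0], [0, 0.1317, -0.01, 0, 0, 0], [0, 0.1317, -0.005, 0, 0, 0], [0, 0.1317, -0.0033, 0, 0, 0], [0, 0.1317, -0.0033, 0, 0, 0]]}}}

```text
clock: 4.3
eef_pos: [0.4547, 0.2224, 0.0853]
eef_rot: [3.074, 0.639, -0.0]
force: [-9.9, -4.6, 28.4]
width: 0.0008
grip_force: 14.4
```

```bash
python3 go.py 38 -39 85
```

```text
t 4.3 target [0.4548 0.2217 0.085 ] now(cooler) [ 38.2 -38.3  85.3] F [-9.94 -4.63 28.42] M [-1.25  3.11 -0.03]
shift [-0.0002  0.0007  0.0003] rot [0.002  0.0006 0.0041]
```

Lid 3 is locked, which leaves lid 4. I'll test it.

In the tool's units: 0.079 m / 0.6 = 0.1317, 0.05 m / 0.6 = 0.0833.

>>> {"name": "inch_along", "arguments": {"steps": {"motion": [[0, 0, -0.0367, 0, 0, 0], [0, 0.0333, -0.0367, 0, 0, 0], [0, 0.0833, -0.0367, 0, 0, 0], [0, 0.1317, -0.0367, 0, 0, 0], [0, 0.1317, -0.03, 0, 0, 0], [0, 0.1317, -0.0167, 0, 0, 0], [0, 0.1317, -0.01, 0, 0, 0], [0, 0.1317, -0.005, 0, 0, 0], [0, 0.1317, -0.0017, 0, 0, 0], [0, 0.1317, -0.0017, 0, 0, 0]]}}}

```text
clock: 5.3
eef_pos: [0.4862, 0.1498, 0.0824]
eef_rot: [-3.077, -0.635, -0.0]
force: [-0.6, 0.1, 0.0]
width: 0.0004
grip_force: 0.0
```

```bash
python3 go.py 38 -117 85
```

```text
t 5.3 target [0.4856 0.15   0.085 ] now(cooler) [  38.5 -117.4   82.4] F [-0.63  0.13  0.05] M [-0.08 -0.04  0.  ]
shift [-0.0005 -0.0004 -0.0026] rot [-0.0001 -0.0001  0.0012]
```

Lid 4 gives: the tip is below the flush level with almost no force. I'll press it down to 34 mm.

In the tool's units: 0.031 m / 0.6 = 0.0517, 0.028 m / 0.6 = 0.0467.

>>> {"name": "inch_along", "arguments": {"steps": {"motion": [[0, 0, 0.0067, 0, 0, 0], [0, 0, 0.0133, 0, 0, 0], [0, 0, 0.02, 0, 0, 0], [0, 0, 0.0267, 0, 0, 0], [0, 0, 0.0333, 0, 0, 0], [0, 0, 0.04, 0, 0, 0], [0, 0, 0.0467, 0, 0, 0], [0, 0, 0.0517, 0, 0, 0], [0, 0, 0.0517, 0, 0, 0]]}}}

```text
clock: 6.2
eef_pos: [0.4861, 0.149, 0.0509]
eef_rot: [3.077, 0.633, -0.002]
force: [1.3, 1.1, -0.9]
width: 0.0006
grip_force: 0.3
```

```bash
python3 go.py 38 -117 51
```

Run:
```python
from cell import bot, grab_frame
import cv2
f=grab_frame('scene'); cv2.imwrite('pics/s2.png',cv2.resize(f['color'][130:330,150:420],None,fx=2.8,fy=2.8,interpolation=2))
```

```text
t 6.2 target [0.4856 0.15   0.051 ] now(cooler) [  38.  -118.1   50.9] F [ 1.27  1.08 -0.91] M [ 0.05 -0.26 -0.05]
shift [-0.     -0.0011 -0.0001] rot [ 0.0001  0.001  -0.    ]
```

View pics/s2.png

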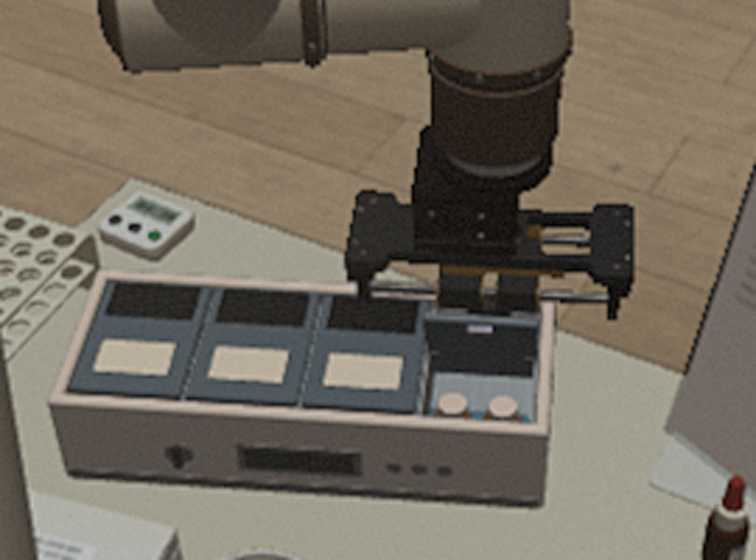

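Lid 4 is tipped steeply: its underside is at crop (485,350) and the two vials are exposed at (450,400) and (505,405). I'll lift clear and come round to the front.

In the tool's units: -0.12 m / 0.6 = -0.2, -0.1 m / 0.6 = -0.1667.

>>> {"name": "inch_along", "arguments": {"steps": {"motion": [[0, 0, -0.05, 0, 0, 0], [0, 0, -0.125, 0, 0, 0], [0, 0, -0.2, 0, 0, 0], [-0.05, 0, -0.2, 0, 0, 0], [-0.1167, 0, -0.2, 0, 0, 0], [-0.1667, 0, -0.2, 0, 0, 0], [-0.1667, 0, -0.1667, 0, 0, 0], [-0.1667, 0, -0.125, 0, 0, 0], [-0.1667, 0, -0.1133, 0, 0, 0], [-0.1667, 0, -0.1133, 0, 0, 0]]}}}

```text
clock: 7.25
eef_pos: [0.3936, 0.109, 0.1187]
eef_rot: [3.076, 0.633, -0.005]
force: [0.3, 0.6, 0.5]
width: 0.0003
grip_force: 0.0
```

```bash
python3 go.py 0 -117 118
```

Run:
```python
from cell import bot, grab_frame
import cv2
f=grab_frame('scene'); cv2.imwrite('pics/s3.png',cv2.resize(f['color'][130:330,150:420],None,fx=2.8,fy=2.8,interpolation=2))
```

```text
t 7.25 target [0.4507 0.135  0.118 ] now(cooler) [ -62.7 -118.3  118.7] F [0.34 0.64 0.53] M [-0.03 -0.06  0.01]
shift [ 0.0627 -0.0013  0.0005] rot [0.0008 0.0034 0.    ]
```

View pics/s3.png

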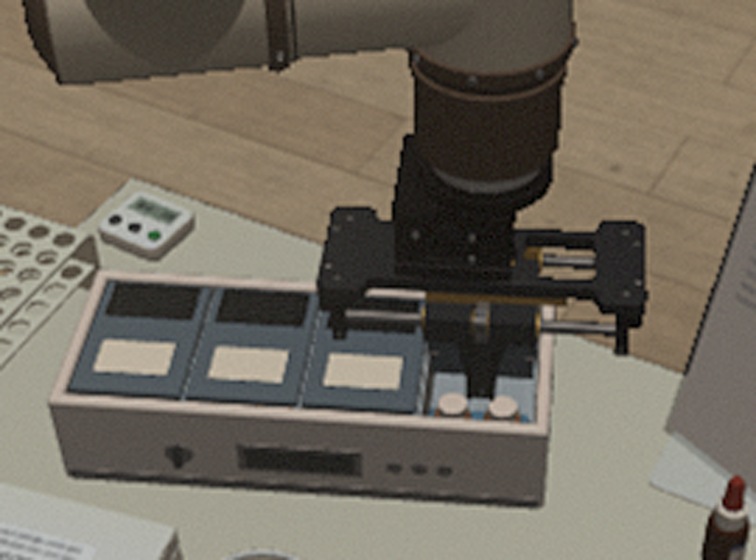

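The finger hangs in front of the lid, above the vials. Now I push back.

In the tool's units: 0.066 m / 0.6 = 0.11, 0.064 m / 0.6 = 0.1067.

>>> {"name": "inch_along", "arguments": {"steps": {"motion": [[0.0333, 0, 0, 0, 0, 0], [0.0467, 0, 0, 0, 0, 0], [0.06, 0, 0, 0, 0, 0], [0.0717, 0, 0, 0, 0, 0], [0.0833, 0, 0, 0, 0, 0], [0.0933, 0, 0, 0, 0, 0], [0.1017, 0, 0, 0, 0, 0], [0.1067, 0, 0, 0, 0, 0], [0.11, 0, 0, 0, 0, 0], [0.11, 0, 0, 0, 0, 0]]}}}

```text
clock: 8.3
eef_pos: [0.4542, 0.1352, 0.1191]
eef_rot: [3.076, 0.633, -0.004]
force: [-3.6, -0.9, 0.8]
width: -0.0
grip_force: 1.7
```

```bash
python3 go.py 5 -117 118
```

```text
t 8.3 target [0.4553 0.137  0.118 ] now(cooler) [   3.3 -118.2  119.1] F [-3.6  -0.85  0.85] M [-0.39  0.88  0.02]
shift [ 0.0017 -0.0012  0.0011] rot [ 0.0002  0.0027 -0.0002]
```

In the tool's units: 0.005 m / 0.6 = 0.0083, 0.004 m / 0.6 = 0.0067.

>>> {"name": "inch_along", "arguments": {"steps": {"motion": [[0.0033, 0, 0, 0, 0, 0], [0.0067, 0, 0, 0, 0, 0], [0.0083, 0, 0, 0, 0, 0], [0.0083, 0, 0, 0, 0, 0]]}}}

```text
clock: 8.7
eef_pos: [0.4548, 0.1353, 0.1189]
eef_rot: [3.074, 0.631, -0.018]
force: [-13.2, -1.6, 8.6]
width: 0.0005
grip_force: 7.3
```

```bash
python3 go.py 5 -117 118
```

```text
t 8.7 target [0.4553 0.137  0.118 ] now(cooler) [   3.8 -118.4  118.9] F [-13.24  -1.59   8.6 ] M [-0.56  3.94  0.01]
shift [ 0.0012 -0.0014  0.0008] rot [ 0.0005  0.0119 -0.001 ]
```

Force rises to 13 N with almost no travel, so the lid is on its stop. I'll back off, lift and look.

In the tool's units: -0.19 m / 0.6 = -0.3167, -0.14 m / 0.6 = -0.2333.

>>> {"name": "inch_along", "arguments": {"steps": {"motion": [[-0.0167, 0, 0, 0, 0, 0], [-0.0667, 0, 0, 0, 0, 0], [-0.1, 0, 0, 0, 0, 0], [-0.1167, 0, -0.0667, 0, 0, 0], [-0.1167, 0, -0.1417, 0, 0, 0], [-0.1167, -0.0667, -0.2, 0, 0, 0], [-0.1167, -0.15, -0.2, 0, 0, 0], [-0.1167, -0.2333, -0.2, 0, 0, 0], [-0.1167, -0.3167, -0.2, 0, 0, 0], [-0.1167, -0.3167, -0.2, 0, 0, 0]]}}}

```text
clock: 9.7
eef_pos: [0.3195, 0.2898, 0.2404]
eef_rot: [-3.071, -0.643, -0.006]
force: [0.1, 0.0, 0.9]
width: 0.0004
grip_force: 0.0
```

Run:
```python
from cell import bot, grab_frame
import cv2,numpy as np
f=grab_frame('scene')['color'][130:330,150:420];g=grab_frame('top')['color'][160:320,190:440]
r=lambda a:cv2.resize(a,(600,int(600*a.shape[0]/a.shape[1])),interpolation=2)
cv2.imwrite('pics/e.png',cv2.resize(np.vstack([r(f),r(g)]),None,fx=.72,fy=.72))
```

```text
(no output)
```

View pics/e.png

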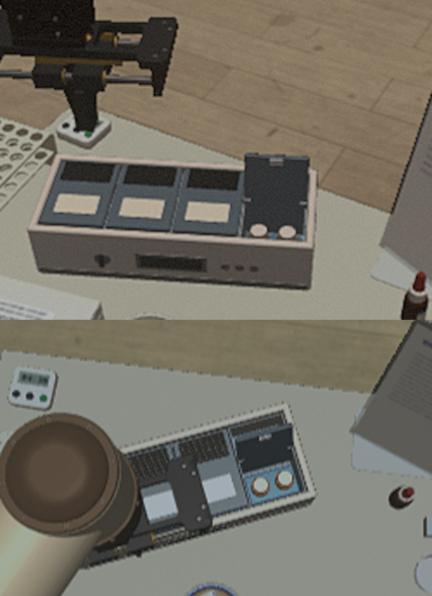

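Lid 4 stands up with both vials exposed, and the bench items have not moved. Its top edge is at about (277,155) in the montage, which is scene (323,227). I'll check the tilt against that.

Run:
```python
from h import *
c,s=np.cos(.406),np.sin(.406)
for t in(1.5,1.6,1.7,1.8):
  for n in(4.5,-2.5):
    # front-edge in lid frame (-62,n), rotates up
    x=8-62*np.cos(t)+n*np.sin(t); z=80.5+62*np.sin(t)+n*np.cos(t); y=-117
    p=[.4045+(c*x-s*y)/1e3,.2425+(s*x+c*y)/1e3,z/1e3]
    print(t,n,proj('scene',p).round(1),((proj('top',p)-[190,160])*2.4*.72+[0,320]).round(0))
```

```text
1.5 4.5 [[322.8 231.4]] [[269. 441.]]
1.5 -2.5 [[322.5 234.2]] [[270. 447.]]
1.6 4.5 [[323.  229.3]] [[267. 437.]]
1.6 -2.5 [[322.7 231.8]] [[269. 442.]]
1.7 4.5 [[323.2 227.5]] [[266. 432.]]
1.7 -2.5 [[322.9 229.6]] [[267. 437.]]
1.8 4.5 [[323.3 226. ]] [[264. 428.]]
1.8 -2.5 [[323.1 227.8]] [[266. 433.]]
```

```bash
python3 -c "
from cell import bot, grab_frame
print(bot.finish_job())"
```

```text
the job is handed in; nothing more can be done
None
```

The unlocked lid was the rightmost one (lid 4): it now stands back against its stop at about 1.8 rad with its vials exposed, lids 1–3 did not give, the bench items looked unmoved, and the job is handed in at about 10 s.

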